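Fit the platform head on the vortex mixer

TASK

The vortex mixer's flat round platform head lies on the worktop: pinch it by its rim, set it over the mixer's upright toothed drive stub, turn it until its teeth mesh, and push it fully home against the sprung collar. Keep it gripped and pressed down flat there, and finish like that without letting go, so that I can screw on the ring nut (I do that myself). Leave the cup-shaped head, the ring nut, the specimen cup and the glucose meter where they stand.

Things in the scene. Friction and masses are not known exactly. Their poses are not given: they have to be found in the camera images.
- platform_head: The loose head to fit: a flat white disc, 64 mm in diameter, 7 mm thick, about 60 g, with three black rubber rings on top and a toothed steel bore right through its middle. It lies flat, right way up; grip it by the rim, anywhere round it. Origin: centre of its underside; z points up.
- head_bore (a point): Centre of the head's bore, 7 mm above its underside (top face). Six teeth point inward (tips 10 mm from the centre, 3 mm wide) at 30, 90, 150 ... degrees from the x axis; the six grooves between them (14 mm from the centre) lie at 0, 60, 120 ... degrees, the x axis running through one. It fits the stub in six positions, 60 degrees apart.
- mixer: The vortex mixer: a round white housing, 112 mm in diameter at the foot and 64 mm high, narrowing to 82 mm across its top, with a black rubber bellows 52 mm wide in the middle and a knob and rocker on the front. Stands firmly, does not move. Origin: centre of its underside; x points to its back, away from the knob.
- stub_seat (a point): Seat of the upright steel drive stub on top of the mixer, on its axis, 83 mm above the worktop: the head's origin lies here when fully home. The x axis runs along one of six splines (tips 13 mm from the axis, 5 mm wide, tops chamfered, at 0, 60, 120 ... degrees, rising 8 mm above the seat). The head rests 8 mm above the seat while unmeshed, 4.5 mm when meshed and not pressed.
- stub_tip (a point): Tip of the stub, 17 mm above the seat: above the splines a plain threaded end, 17 mm thick, tapered to 12 mm at the tip, guides the bore (20 mm between its teeth). Splines and head teeth have about 1.2 mm of play each side (7 degrees either way).
- drive (a joint): Angle of the drive stub in its bearing, in rad, anticlockwise from above, relative to the mixer; it may stand anywhere, and is stiff to turn (0.35 N m).
- collar (a joint): Travel of the sprung aluminium collar round the stub's foot (41 mm in diameter), in m: 0 when up (its top is 4.5 mm above the seat), 0.0045 when the head has pressed it down to the seat, 0.005 at its stop. It takes about 3 N to start it and 6 N to press it to the seat.
- cup_head: Bystander: the other head of the mixer, a small black rubber cup, 48 mm wide at its rim and 30 mm high, standing. Origin: centre of its underside.
- ring_nut: Bystander: knurled steel ring nut, 27 mm in diameter, 10 mm high, lying flat. Origin: centre of its underside.
- specimen_cup_a: Bystander: lidded specimen cup, 62 mm in diameter, 72 mm high, standing. Origin: centre of its underside.
- glucose_meter: Bystander: white handheld meter, 93 x 52 x 20 mm, lying flat. Origin: centre of its underside.

How it is judged:
By the outcome, as a careful person would: the job done as asked, in the order asked, and still so for the second after the job is handed in, while the arm keeps its last pose, push and grip.
It also fails if it takes over 56 s, if anything falls off the work surface, if the arm or the gripper's body presses on something with over 40 N, if the wrist force passes 120 N, or if a joint passes its speed limit or range.

ROBOT

A 7-joint arm with a two-finger parallel gripper is mounted at the origin on a cart in front of the work surface, level with it; the furniture and walls round the work are solid. World frame = base frame: x ahead of the robot, y to its left, z up, the work surface at z = 0. Lengths are in m, angles in rad, forces in N, time in s.
With the tool pointing down it reaches from about 0.425 to 1.025 m from the base axis. Payload 9.4 kg.
Tool frame: the origin (TCP) lies where the fingers leave the gripper's body, on its centre line; the fingertips stand 84 mm ahead of it and the grasp point (between the pads) lies 65 mm ahead of it; z points along the fingers, y is the direction in which the jaws open and shut (so a half turn about z gives the same grasp; the last joint's range is limited). The gripper opens to 93 mm and grips with 3 to 60 N. Pads are 15 mm wide; open, the fingers measure 128 mm over their backs; the gripper's body (75 mm by 188 mm) begins 65 mm behind the grasp point.
Start: joints at [1.16, 0.599, -0.003, 1.599, 0.002, 0.943, -0.08], TCP at [0.238, -0.685, 0.303] pointing down, gripper open.
Joint ranges: [-2.57, 2.57], [-0.35, 1.97], [-1.29, 1.29], [0.11, 2.56], [-1.05, 4.19], [0.11, 1.86], [-2.63, 2.63]. Speed limits (rad/s): [2.22, 2.22, 3.01, 3.01, 3.14, 3.14, 3.14].

INTERFACE

Orientations are given as a unit quaternion [x, y, z, w].
In Python, from plant import env, camera gives the robot as it stands.
- The arm moves only by the tool send_rows, never from a script. Its argument "moves" is a list that holds one entry, the list of rows, each a list of 6 numbers: the shift along the tool's x, y, z in m, then the turn, a rotation vector about the tool's x, y, z in degrees. In form: [[[tx, ty, tz, rx, ry, rz], ...]]. A call has 1 to 8 rows; each row is the pose to reach, as a shift and turn from the pose commanded when the call began, along the tool's axes at that moment; what a row does not reach only later rows make up. A row lasts 1/8 s, in which the tool goes at most 62.5 mm and 10.7 degrees, less where a joint would pass 70% of its speed; a pose out of reach is approached as far as the arm can. A call with a gripper value outside its range is refused whole. "jaw" is the closure, from 0 (fully open) to 1 (shut), set as the call begins (left out, the last holds). The fingers move at their own pace and stop on an object; the grip force is fixed at half the most. Time passes only in rows, so rows that repeat a pose let the fingers close. It gives the time, the measured TCP pose, the force and the opening at its end, in the units of the state.
- env.observe(): the state, without advancing time (a new reading comes with each control period).
- camera(name): name is "side" or "top"; returns a dict with "pixels" (384x512x3 uint8, red, green, blue), "fov_y" (degrees; the focal length in pixels is half the picture's height over the tangent of half this angle, whatever the lens; pixels are square), "cx", "cy" (the principal point, pixels), "pose" (4x4, takes a point from camera to world coordinates). Camera axes: x right, y down, z forward; pixel columns grow to the right and rows downward; lengths in m; the calibration is good to about 2 mm. A picture is of the moment at which its call begins. There is no depth.
- env.hand_in(): hands the job in, once; it reports no verdict.
The state is a dict: "t": time; "joint_positions": joint angles; "dq": joint speeds; "joint_efforts": joint torques, N m; "tool_pos": TCP position; "eef_rot": TCP orientation; "force": force on the tool from outside, world axes, zero at the start; "wrist_torque": the same for the moment, N m; "grip_width": opening from 0.0 (shut) to 1.0 (fully open).
Only numpy, scipy, OpenCV 4.12 (cv2) and the standard library are available. Lean on these libraries where they do the work, as an engineer would, in place of code of your own. Each camera call takes 0.05 s, during which the arm holds its last target. There are 200 camera calls.

## Working session

There is one attempt and no reset: what is moved stays moved. The work goes in short steps, Python scripts to look and compute and a tool call to move; the robot and the scene stay as the last step left them, time stands still between calls to the robot, and variables do not carry over. Pictures are saved under pics/ and viewed, about 8 in all and at most 12, crops included, and the job is handed in when it is done.

Besides the shell and the picture viewer there is one more tool, called after "Call:" as name(argument=value, ...) on one line, values as JSON. send_rows: Moves the arm, as the interface text tells. Its arguments: {"type":"object","properties":{"moves":{"type":"array"},"jaw":{"type":"number"}},"required":["moves"]}

```bash
ls; mkdir -p pics
cat > h.py <<'E'
import numpy as np, cv2
from plant import env, camera
def snap(n,f):
    c=camera(n); cv2.imwrite(f'pics/{f}.png',c['pixels'][:,:,::-1]); np.savez(f'pics/{f}.npz',**c); return c
def ray(c,u,v):
    f=192/np.tan(np.radians(float(c['fov_y']))/2); P=np.array(c['pose'])
    d=P[:3,:3]@np.array([(u-c['cx'])/f,(v-c['cy'])/f,1]); return P[:3,3],d
def onplane(c,u,v,z):
    o,d=ray(c,u,v); return o+d*(z-o[2])/d[2]
def proj(c,p):
    f=192/np.tan(np.radians(float(c['fov_y']))/2); P=np.array(c['pose'])
    q=P[:3,:3].T@(np.array(p)-P[:3,3]); return np.array([c['cx']+f*q[0]/q[2],c['cy']+f*q[1]/q[2]])
E
python3 - <<'E'
from h import *
print(env.observe())
a=snap('side','s0');b=snap('top','t0')
for c in(a,b): print(c['fov_y'],c['cx'],c['cy'],np.round(c['pose'],3))
E
```

```text
pics
{'t': 0.0, 'joint_positions': array([ 1.16028584,  0.60010046, -0.00256144,  1.60015613,  0.00182762,
        0.94288539, -0.07982001]), 'dq': array([ 6.91227245e-06,  1.10847952e-03,  5.28879935e-04, -1.12142385e-03,
        3.76289846e-04, -1.30121462e-03, -5.68743800e-04]), 'joint_efforts': array([-4.80515082e-04, -7.65072870e+01,  1.49698578e+00, -2.52346998e+01,
       -5.23714023e-02,  1.71174004e-02,  1.52327161e-04]), 'tool_pos': array([ 0.23741918, -0.68463045,  0.30186806]), 'eef_rot': array([ 9.86097531e-01,  1.66165763e-01, -2.03894750e-04, -7.46314611e-04]), 'force': array([-0.01650723,  0.08077915,  0.09260899]), 'wrist_torque': array([-0.00070093,  0.02099942, -0.0159921 ]), 'grip_width': 0.9996307301201071}
45.46106658932902 257.47267641021364 189.7356776371836 [[-0.817 -0.281  0.504 -0.038]
 [-0.577  0.417 -0.702  0.767]
 [-0.013 -0.864 -0.503  0.609]
 [ 0.     0.     0.     1.   ]]
42.53408740822167 252.1877895625433 194.71126226095836 [[-0.012 -0.989  0.146  0.317]
 [-1.     0.011 -0.006  0.061]
 [ 0.004 -0.146 -0.989  1.185]
 [ 0.     0.     0.     1.   ]]
```

View pics/t0.png

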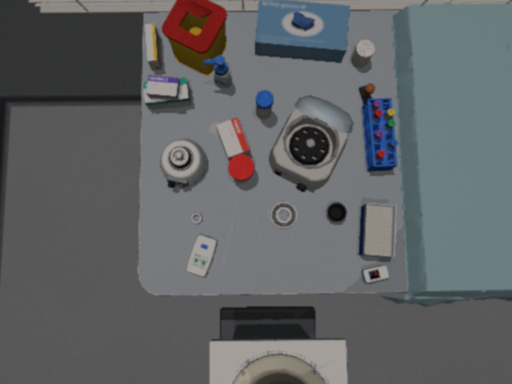

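View pics/s0.png

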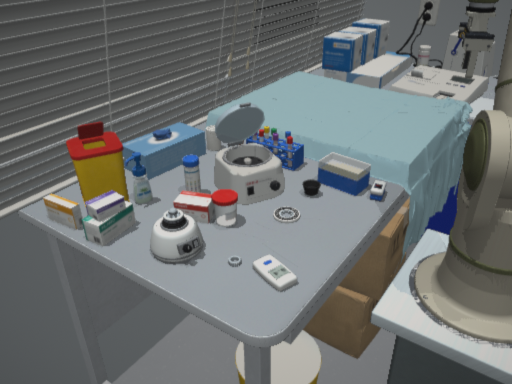

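Top: mixer at ~(181,160), platform head at ~(284,215), ring nut (196,218), specimen cup (241,168), cup head (337,212), meter (202,256). Next, zoomed crops.

Run:
```python
from h import *
t=cv2.imread('pics/t0.png');s=cv2.imread('pics/s0.png')
def crop(i,u,v,r,R): return cv2.resize(i[v-r:v+r,u-r:u+r],(R,R),interpolation=cv2.INTER_CUBIC)
top=np.hstack([crop(t,284,215,20,400),crop(t,181,160,20,400)])
bot=np.hstack([crop(s,287,214,20,200),crop(s,176,220,25,200)]);bot=np.hstack([bot,np.zeros((200,400,3),np.uint8)])
cv2.imwrite('pics/c0.png',np.vstack([top,bot]))
c=dict(np.load('pics/t0.npz'));c2=dict(np.load('pics/s0.npz'))
print('head',onplane(c,284,215,.007),onplane(c2,287,214,.007))
print('mixer',onplane(c,181,156,.1), onplane(c2,173,211,.1))
g=cv2.cvtColor(t,cv2.COLOR_BGR2GRAY)
# head blob: bright pixels
for nm,(u,v),r in(('head',(284,215),20),('mix',(181,160),28)):
    w=cv2.GaussianBlur(g,(3,3),0)[v-r:v+r,u-r:u+r]
    print(nm,g[v-r,u-r:u+r:3])
    for th in (130,145,160,175):
        m=(w>th).astype(np.uint8);cs,_=cv2.findContours(m,cv2.RETR_EXTERNAL,cv2.CHAIN_APPROX_NONE)
        k=max(cs,key=cv2.contourArea);
        if len(k)>5: print(th,cv2.contourArea(k),np.add(cv2.fitEllipse(k)[0],(u-r,v-r)),cv2.fitEllipse(k)[1])
```

```text
head [ 0.44038836 -0.02194927  0.007     ] [ 0.44021517 -0.01873006  0.007     ]
mixer [0.56665808 0.21339285 0.1       ] [0.5660135  0.22438547 0.1       ]
head [123 122 122 122 120 122 123 122 122 122 121 122 122 122]
130 145.0 [283.34511185 214.5450058 ] (13.616714477539062, 13.72378921508789)Traceback (most recent call last):
  File "<stdin>", line 17, in <module>
ValueError: max() iterable argument is empty
```

View pics/c0.png

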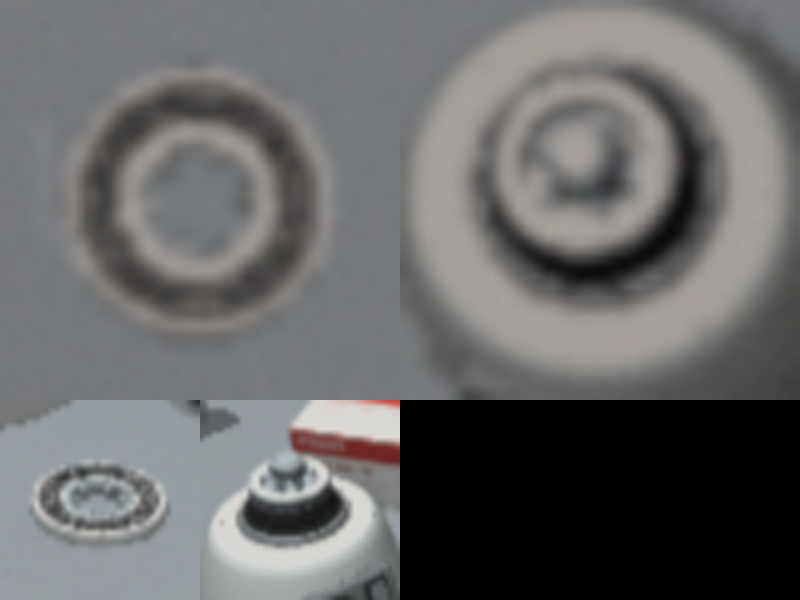

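Crop: head ring centred ~(283.3,214.5) with visible teeth; mixer collar ring ~(179.4,155.9), stub bright in the middle. Now I measure centres and the 6-fold phase from the top view.

Run:
```python
from h import *
c=dict(np.load('pics/t0.npz'));c2=dict(np.load('pics/s0.npz'))
g=cv2.cvtColor(cv2.imread('pics/t0.png'),cv2.COLOR_BGR2GRAY).astype(np.float32)
H=onplane(c,283.35,214.55,.0065);
M=onplane(c,179.35,155.85,.0875)
print('head',H,'mixer collar top',M,'tip',onplane(c,179.0,154.7,.1), 'side proj of M tip',proj(c2,[M[0],M[1],.1]),'head',proj(c2,H))
# side: bright disc centroid of head
th=np.radians(np.arange(0,360,2))
def prof(C,r,z):
    p=np.array([proj(c,[C[0]+r*np.cos(t),C[1]+r*np.sin(t),z]) for t in th],np.float32)
    return cv2.remap(g,p[None,:,0],p[None,:,1],cv2.INTER_CUBIC)[0]
for nm,C,rs,z in(('head',H,(10,11,12,13),.006),('stub',M,(9.5,10.5,11.5,12.5),.090)):
    for r in rs:
        v=prof(C,r/1000,z);F=[np.mean(v*np.exp(-1j*k*th))*2 for k in range(1,9)]
        print(nm,r,'amp',np.round(np.abs(F),1),'bright peak deg mod60',np.round(np.degrees(np.angle(F[5]))*-1/6%60,1))
```

```text
head [ 0.44154494 -0.02044616  0.0065    ] mixer collar top [0.56992347 0.21890112 0.0875    ] tip [0.56969966 0.21791525 0.1       ] side proj of M tip [173.50390859 209.23086265] head [286.90507718 213.67851569]
head 10 amp [4.9 1.7 4.1 0.9 4.4 1.1 1.3 0.8] bright peak deg mod60 57.0
head 11 amp [6.6 1.9 4.6 2.1 4.6 2.1 1.3 1.3] bright peak deg mod60 49.3
head 12 amp [6.7 1.6 4.4 3.4 3.1 3.  0.7 1.2] bright peak deg mod60 45.6
head 13 amp [5.7 2.2 3.8 4.3 1.5 3.6 0.5 0.8] bright peak deg mod60 42.7
stub 9.5 amp [26.1  4.   3.1  5.   7.   3.6  1.8  3.7] bright peak deg mod60 58.7
stub 10.5 amp [11.7  5.8  3.5  5.9  8.3  4.7  3.   3.6] bright peak deg mod60 55.3
stub 11.5 amp [2.8 9.  3.9 5.9 8.2 4.3 4.3 3.4] bright peak deg mod60 51.1
stub 12.5 amp [14.3 10.   4.5  4.4  6.9  4.2  4.8  3.6] bright peak deg mod60 50.1
```

```bash
cat >> h.py <<'E'
from scipy.spatial.transform import Rotation as R
def plan(*wps):  # (x,y,z,yaw deg) tool down, tool x at yaw; prints shift/turn from present pose
    s=env.observe(); r0=R.from_quat(s['eef_rot']); p0=s['tool_pos']
    for x,y,z,yaw in wps:
        rt=R.from_euler('z',yaw,degrees=True)*R.from_quat([1,0,0,0])
        print(np.round(1000*r0.inv().apply(np.array([x,y,z])-p0),1),np.round((r0.inv()*rt).as_rotvec(degrees=True),1))
E
python3 -c "
from h import *
plan((.40,-.42,.36,10),(.48,-.2,.36,0),(.4415,-.0205,.20,0))"
```

```text
[ 240.3 -196.9  -57.8] [-0.1  0.   9.1]
[ 388.  -378.5  -57.6] [-0.1  0.  19.1]
[ 410.5 -560.5  102.7] [-0.1  0.  19.1]
```

Call:
send_rows(moves=[[[0.04, -0.033, -0.05, 0, 0, 2], [0.08, -0.065, -0.058, 0, 0, 4], [0.12, -0.098, -0.058, 0, 0, 5], [0.16, -0.13, -0.058, 0, 0, 6], [0.2, -0.165, -0.058, 0, 0, 8], [0.24, -0.197, -0.058, 0, 0, 9], [0.28, -0.24, -0.058, 0, 0, 12], [0.31, -0.28, -0.058, 0, 0, 14]]], jaw=0)

```text
t: 1.1
tool_pos: [0.4396, -0.3166, 0.3605]
eef_rot: [0.999, 0.045, -0.0, -0.0]
force: [0.6, 0.7, -0.4]
grip_width: 0.999
```

Call:
send_rows(moves=[[[0.035, -0.045, 0, 0, 0, 3], [0.065, -0.09, 0, 0, 0, 5], [0.075, -0.14, 0, 0, 0, 5], [0.08, -0.19, 0.02, 0, 0, 5], [0.08, -0.235, 0.05, 0, 0, 5], [0.08, -0.27, 0.1, 0, 0, 5], [0.08, -0.27, 0.16, 0, 0, 5], [0.08, -0.27, 0.16, 0, 0, 5]]])

```text
t: 2.1
tool_pos: [0.4923, -0.0423, 0.1976]
eef_rot: [1.0, 0.002, -0.004, 0.0]
force: [-0.1, 0.0, 1.3]
grip_width: 1.003
```

```bash
python3 -c "
from h import *
s=env.observe();print(s['t'],s['tool_pos'],R.from_quat(s['eef_rot']).as_matrix().round(3)[:,:2].T,s['joint_positions'])
snap('side','s1');c=snap('top','t1')
plan((.4415,-.0205,.20,0),(.4415,-.0205,.085,0))"
```

```text
2.1 [ 0.49229654 -0.04231075  0.19760782] [[ 1.     0.004 -0.008]
 [ 0.004 -1.     0.   ]] [ 0.01633725  0.49282335 -0.06308786  2.20946631  0.06812475  0.44940818
 -1.66816931]
[-52.9 -22.8   1.5] [0.  0.1 0.1]
[-52.8 -22.8 116.5] [0.  0.1 0.1]
```

Call:
send_rows(moves=[[[-0.027, -0.012, 0, 0, 0, 0], [-0.053, -0.023, 0.0, 0, 0, 0], [-0.053, -0.023, 0.035, 0, 0, 0], [-0.053, -0.023, 0.055, 0, 0, 0], [-0.053, -0.023, 0.055, 0, 0, 0], [-0.053, -0.023, 0.055, 0, 0, 0]]])

```text
t: 2.95
tool_pos: [0.4421, -0.0203, 0.1474]
eef_rot: [1.0, 0.001, 0.001, 0.0]
force: [0.5, 0.5, -0.4]
grip_width: 0.999
```

```bash
python3 -c "
from h import *
s=env.observe();print(s['t'],s['tool_pos'])
a=snap('side','s2');b=snap('top','t2')
plan((.4415,-.0205,.085,0))
i=a['pixels'][150:250,220:340,::-1];j=b['pixels'][140:240,220:340,::-1]
cv2.imwrite('pics/c2.png',np.vstack([cv2.resize(x,None,fx=3.3,fy=3,interpolation=2)[:300] for x in(i,j)]))"
```

```text
2.95 [ 0.44211857 -0.02029824  0.14744004]
[-0.6  0.3 62.1] [-0.  -0.1  0.1]
```

View pics/c2.png

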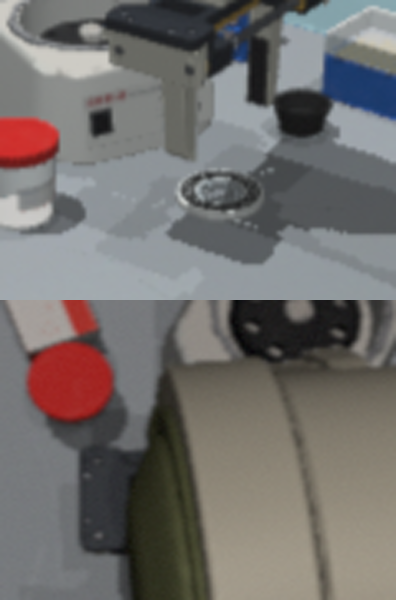

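Side view: fingers straddle the head, but the gripper's body is near the centrifuge corner; I turn the tool 30° to be parallel with that face before going down.

Call:
send_rows(moves=[[[0, 0, 0, 0, 0, 10], [0, 0, 0, 0, 0, 20], [0, 0, 0, 0, 0, 30], [0, 0, 0.02, 0, 0, 30], [0, 0, 0.04, 0, 0, 30], [0, 0, 0.055, 0, 0, 30], [0, 0, 0.062, 0, 0, 30], [0, 0, 0.062, 0, 0, 30]]])

```text
t: 4.05
tool_pos: [0.4429, -0.0193, 0.087]
eef_rot: [0.966, -0.258, -0.002, -0.001]
force: [-0.6, -0.0, 0.7]
grip_width: 1.002
```

Call:
send_rows(moves=[[[0, 0, 0, 0, 0, 0], [0, 0, 0, 0, 0, 0], [0, 0, 0, 0, 0, 0], [0, 0, 0, 0, 0, 0], [0, 0, 0, 0, 0, 0], [0, 0, 0, 0, 0, 0], [0, 0, 0, 0, 0, 0], [0, 0, 0, 0, 0, 0]]], jaw=1)

```text
t: 5.05
tool_pos: [0.4425, -0.0195, 0.0868]
eef_rot: [0.966, -0.258, -0.003, -0.0]
force: [-0.3, -0.5, 6.1]
grip_width: 0.677
```

Call:
send_rows(moves=[[[0, 0, -0.02, 0, 0, 0], [0, 0, -0.06, 0, 0, 0], [0, 0, -0.11, 0, 0, 0], [0, 0, -0.15, 0, 0, 0], [0, 0, -0.15, 0, 0, 0], [0, 0, -0.15, 0, 0, 0]]])

```text
t: 5.8
tool_pos: [0.4429, -0.0194, 0.2361]
eef_rot: [0.966, -0.257, -0.003, -0.0]
force: [-0.6, -0.3, -1.4]
grip_width: 0.678
```

```bash
python3 -c "
from h import *
s=env.observe();print(s['t'],s['tool_pos'],s['force'],s['grip_width'])
plan((.5,.1,.25,-15),(.570,.2185,.25,0))"
```

```text
5.8 [ 0.44285238 -0.01937918  0.23608495] [-0.59286402 -0.30253826 -1.3626117 ] 0.6778726309096776
[  -9.9 -132.   -14. ] [  0.    0.4 -14.8]
[  -8.1 -269.6  -14.1] [ -0.    0.4 -29.8]
```

Call:
send_rows(moves=[[[-0.003, -0.035, -0.014, 0, 0, -4], [-0.007, -0.08, -0.014, 0, 0, -9], [-0.01, -0.13, -0.014, 0, 0, -15], [-0.01, -0.18, -0.014, 0, 0, -20], [-0.009, -0.23, -0.014, 0, 0, -25], [-0.008, -0.27, -0.014, 0, 0, -30], [-0.008, -0.27, -0.014, 0, 0, -30], [-0.008, -0.27, -0.014, 0, 0, -30]]])

```text
t: 6.8
tool_pos: [0.5701, 0.217, 0.2488]
eef_rot: [1.0, 0.0, -0.004, -0.0]
force: [-0.4, -1.1, -0.8]
grip_width: 0.677
```

```bash
python3 -c "
from h import *
s=env.observe();print(s['t'],s['tool_pos'],s['force'],s['joint_positions'][6])
a=snap('side','s3')
plan((.570,.2185,.19,0))
cv2.imwrite('pics/c3.png',cv2.resize(a['pixels'][150:260,110:240,::-1],None,fx=5,fy=5,interpolation=2))"
```

```text
6.8 [0.57014034 0.21702709 0.2487554 ] [-0.38658788 -1.11173924 -0.75166142] -1.5159536856013696
[ 0.3 -1.8 59.2] [-0.1  0.4 -0. ]
```

View pics/c3.png

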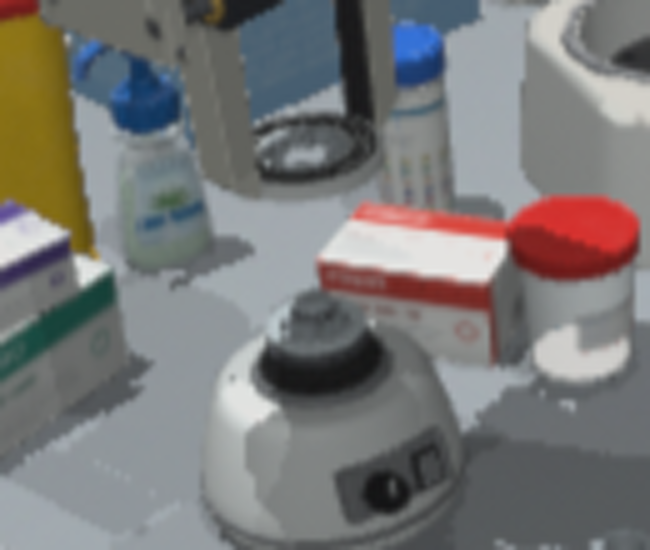

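Head hangs flat in the jaws at ~(173,180), right above the stub tip at ~(173.5,209.5). I check the two against their projections.

```bash
python3 -c "
from h import *
c=dict(np.load('pics/s3.npz'))
print(proj(c,[.57,.217,.168]),proj(c,[.57,.2185,.1]),proj(c,[.572,.2185,.1]),proj(c,[.57,.2205,.1]))
p=onplane(c,173,180.5,.168);print(p,onplane(c,173.5,209.5,.1))
plan((.570,.2185,.195,0),(.570,.2185,.183,0))"
```

```text
[170.57799078 180.06990817] [173.61391771 209.13295   ] [172.91368116 208.84076016] [172.93082916 209.56581618]
[0.5647141  0.21557573 0.168     ] [0.56920054 0.21965522 0.1       ]
[ 0.3 -1.8 54.2] [-0.1  0.4 -0. ]
[ 0.4 -1.8 66.2] [-0.1  0.4 -0. ]
```

Call:
send_rows(moves=[[[0, -0.001, 0.02, 0, 0.4, 0], [0.0005, -0.0018, 0.04, 0, 0.4, 0], [0.0005, -0.0018, 0.054, 0, 0.4, 0], [0.0005, -0.0018, 0.06, 0, 0.4, 0], [0.0005, -0.0018, 0.064, 0, 0.4, 0], [0.0005, -0.0018, 0.067, 0, 0.4, 0], [0.0005, -0.0018, 0.067, 0, 0.4, 0]]])

```text
t: 7.72
tool_pos: [0.571, 0.2202, 0.1834]
eef_rot: [1.0, 0.001, 0.001, -0.001]
force: [-0.5, 0.2, -1.0]
grip_width: 0.677
```

```bash
python3 -c "
from h import *
s=env.observe();print(s['t'],s['tool_pos'],s['force'],s['wrist_torque'])
a=snap('side','s4')
plan((.570,.2185,.178,0))
cv2.imwrite('pics/c4.png',cv2.resize(a['pixels'][170:250,130:220,::-1],None,fx=7,fy=7,interpolation=2))"
```

```text
7.725 [0.57100232 0.2202003  0.18340845] [-0.48069272  0.19703198 -0.95248235] [ 0.0487107  -0.00425195 -0.01514203]
[-1.1  1.8  5.5] [-0.1 -0.1  0.1]
```

View pics/c4.png

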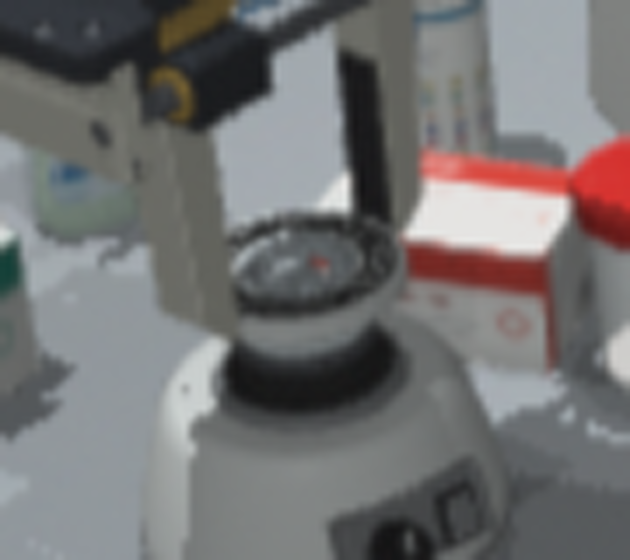

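Stub tip is inside the bore (~(290,265) in the crop), no contact force. I recentre and go down to the splines.

Call:
send_rows(moves=[[[-0.001, 0.0015, 0.0, 0, 0, 0], [-0.001, 0.0015, 0.002, 0, 0, 0], [-0.001, 0.0015, 0.004, 0, 0, 0], [-0.001, 0.0015, 0.0055, 0, 0, 0], [-0.001, 0.0015, 0.0055, 0, 0, 0]]])

```text
t: 8.4
tool_pos: [0.5701, 0.219, 0.1778]
eef_rot: [1.0, 0.001, 0.001, -0.001]
force: [1.2, 2.2, 0.6]
grip_width: 0.677
```

Call:
send_rows(moves=[[[0, 0, 0.001, 0, 0, 0], [0, 0, 0.002, 0, 0, 0], [0, 0, 0.002, 0, 0, 0]]])

```text
t: 8.78
tool_pos: [0.5704, 0.2189, 0.1769]
eef_rot: [1.0, 0.001, 0.001, -0.002]
force: [-2.7, 1.9, 12.3]
grip_width: 0.677
```

```bash
python3 -c "
from h import *
s=env.observe();print(s['t'],s['tool_pos'],s['force'],s['wrist_torque'])"
```

```text
8.775 [0.57036944 0.21893802 0.17687738] [-2.66930828  1.8731358  12.29934754] [0.61019268 0.42735972 0.07468956]
```

Call:
send_rows(moves=[[[0, 0, 0, 0, 0, -3], [0, 0, 0, 0, 0, -6], [0, 0, 0, 0, 0, -9], [0, 0, 0, 0, 0, -9]]])

```text
t: 9.28
tool_pos: [0.571, 0.2187, 0.1772]
eef_rot: [0.997, 0.08, 0.002, -0.002]
force: [0.2, 1.6, 13.3]
grip_width: 0.678
```

Call:
send_rows(moves=[[[0, 0, 0, 0, 0, -3], [0, 0, 0, 0, 0, -6], [0, 0, 0, 0, 0, -9], [0, 0, 0, 0, 0, -9]]])

```text
t: 9.78
tool_pos: [0.5712, 0.2188, 0.1771]
eef_rot: [0.987, 0.158, 0.002, -0.001]
force: [0.6, 1.4, 11.4]
grip_width: 0.679
```

Call:
send_rows(moves=[[[0, 0, 0, 0, 0, -3], [0, 0, 0, 0, 0, -6], [0, 0, 0, 0, 0, -9], [0, 0, 0, 0, 0, -9]]])

```text
t: 10.28
tool_pos: [0.571, 0.2189, 0.1766]
eef_rot: [0.972, 0.235, 0.002, -0.001]
force: [1.3, 2.3, 4.5]
grip_width: 0.678
```

Call:
send_rows(moves=[[[0, 0, 0, 0, 0, -3], [0, 0, 0, 0, 0, -6], [0, 0, 0, 0, 0, -9], [0, 0, 0, 0, 0, -9]]])

```text
t: 10.78
tool_pos: [0.5702, 0.2189, 0.1757]
eef_rot: [0.951, 0.311, 0.001, -0.001]
force: [3.7, 4.4, 0.3]
grip_width: 0.678
```

Force vanished and it dropped: it is meshing. Push gently.

Call:
send_rows(moves=[[[0, 0, 0.0005, 0, 0, 0], [0, 0, 0.001, 0, 0, 0], [0, 0, 0.0015, 0, 0, 0], [0, 0, 0.002, 0, 0, 0]]])

```text
t: 11.28
tool_pos: [0.5703, 0.2191, 0.1742]
eef_rot: [0.951, 0.31, 0.001, -0.001]
force: [1.8, 3.9, 6.8]
grip_width: 0.675
```

```bash
python3 -c "
from h import *
s=env.observe();print(s['t'],s['tool_pos'],s['force'],s['wrist_torque'],R.from_quat(s['eef_rot']).as_matrix().round(4)[:,2])"
```

```text
11.275 [0.57025266 0.21908988 0.17418147] [1.79709052 3.94392066 6.84600891] [ 0.92304803 -0.65092582  0.01113886] [ 0.0021  0.0028 -1.    ]
```

Call:
send_rows(moves=[[[0, 0, 0.0005, 0, 0, 0], [0, 0, 0.001, 0, 0, 0], [0, 0, 0.0015, 0, 0, 0], [0, 0, 0.002, 0, 0, 0], [0, 0, 0.0025, 0, 0, 0], [0, 0, 0.0025, 0, 0, 0]]])

```text
t: 12.02
tool_pos: [0.5703, 0.2192, 0.1719]
eef_rot: [0.951, 0.31, 0.002, -0.001]
force: [2.4, 5.1, 7.8]
grip_width: 0.68
```

```bash
python3 -c "
from h import *
s=env.observe();print(s['t'],s['tool_pos'],s['force'],s['wrist_torque'])
a=snap('side','s5');cv2.imwrite('pics/c5.png',cv2.resize(a['pixels'][180:250,130:220,::-1],None,fx=8,fy=8,interpolation=2))"
```

```text
12.025 [0.5703262  0.21917497 0.17185542] [2.4113441  5.11271904 7.75619418] [ 1.00466355 -0.63238773  0.14677804]
```

View pics/c5.png

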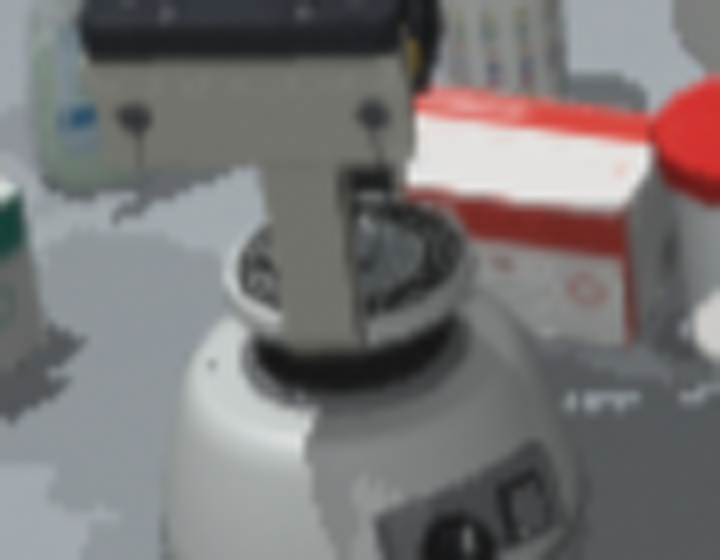

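Call:
send_rows(moves=[[[0.0003, -0.0002, 0.0005, 0, 0, 0], [0.0006, -0.0003, 0.001, 0, 0, 0], [0.0006, -0.0003, 0.0015, 0, 0, 0], [0.0006, -0.0003, 0.002, 0, 0, 0], [0.0006, -0.0003, 0.002, 0, 0, 0]]])

```text
t: 12.7
tool_pos: [0.5704, 0.2193, 0.1699]
eef_rot: [0.951, 0.31, 0.001, -0.001]
force: [1.9, 2.8, 8.6]
grip_width: 0.677
```

Call:
send_rows(moves=[[[0, 0, 0.0005, 0, 0, 0], [0, 0, 0.001, 0, 0, 0], [0, 0, 0.001, 0, 0, 0]]])

```text
t: 13.08
tool_pos: [0.5704, 0.2193, 0.1696]
eef_rot: [0.951, 0.31, 0.001, -0.001]
force: [-0.5, 2.7, 16.2]
grip_width: 0.674
```

```bash
python3 -c "
from h import *
s=env.observe();print(s['t'],s['tool_pos'],s['force'],s['wrist_torque'],R.from_quat(s['eef_rot']).as_matrix().round(4)[:,2])"
```

```text
13.075 [0.5704432  0.21932885 0.16959378] [-0.53758149  2.71381252 16.18569779] [0.57557215 0.10175354 0.07754111] [ 0.002   0.0031 -1.    ]
```

Call:
send_rows(moves=[[[0, 0, 0.0006, 0.1, 0.1, 0], [0, 0, 0.0006, 0.1, 0.1, 0], [0, 0, 0.0006, 0.1, 0.1, 0], [0, 0, 0.0006, 0.1, 0.1, 0]]])

```text
t: 13.58
tool_pos: [0.5705, 0.2191, 0.1695]
eef_rot: [0.951, 0.31, 0.002, -0.002]
force: [-1.7, 2.4, 24.2]
grip_width: 0.678
```

```bash
python3 -c "
from h import *
s=env.observe();print(s['t'],s['tool_pos'],s['force'],s['wrist_torque'],s['grip_width'],R.from_quat(s['eef_rot']).as_matrix().round(4)[:,2])
a=snap('side','s6');im=np.ascontiguousarray(cv2.resize(a['pixels'][180:250,130:220,::-1],None,fx=8,fy=8,interpolation=2))
for z,col in((.09,(0,255,0)),(.098,(0,0,255))):
  for t in np.radians(np.arange(0,360,6)):
    p=(proj(a,[.5703+.032*np.cos(t),.219+.032*np.sin(t),z])-[130,180]+.5)*8-.5; cv2.circle(im,tuple(int(q) for q in p),1,col,-1)
cv2.imwrite('pics/c6.png',im)"
```

```text
13.575 [0.57045915 0.2191052  0.16945577] [-1.7206152   2.38555146 24.16293519] [0.35528669 0.4697766  0.1055794 ] 0.6780396048080396 [ 0.0025  0.0056 -1.    ]
```

View pics/c6.png

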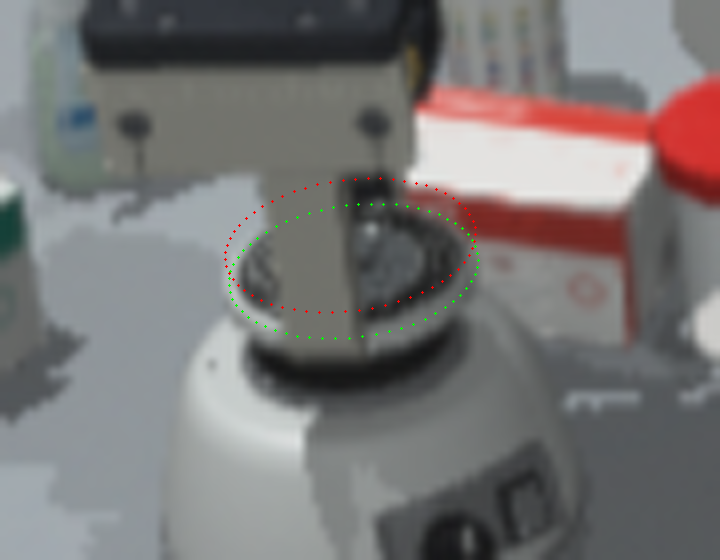

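The green outline (home height) fits the rim and the red one (unmeshed) doesn't. I level the last 0.3° of tool tilt while keeping the press.

Call:
send_rows(moves=[[[0.0002, -0.0001, 0, -0.1, -0.15, 0], [0.0004, -0.0003, 0, -0.18, -0.3, 0], [0.0004, -0.0003, 0, -0.18, -0.3, 0], [0.0004, -0.0003, 0, -0.18, -0.3, 0], [0.0004, -0.0003, 0, -0.18, -0.3, 0], [0.0004, -0.0003, 0, -0.18, -0.3, 0]]])

```text
t: 14.38
tool_pos: [0.5706, 0.2196, 0.1695]
eef_rot: [0.951, 0.31, 0.0, 0.0]
force: [-2.1, 1.8, 22.6]
grip_width: 0.671
```

```bash
python3 -c "
from h import *
s=env.observe();print(s['t'],s['tool_pos'],s['force'],s['wrist_torque'],s['grip_width'],R.from_quat(s['eef_rot']).as_matrix().round(4)[:,2])
if s['force'][2]>12 and s['force'][2]<35: print(env.hand_in())"
```

```text
14.375 [0.57062614 0.21955676 0.16948548] [-2.05860325  1.78459991 22.60138181] [0.35674536 0.43567081 0.11734567] 0.6709532927798724 [ 1.e-04  0.e+00 -1.e+00]
the job is handed in; nothing more can be done
None
```

The platform head is fitted on the mixer's drive stub, and I handed the job in at 14.4 s with the head still gripped and pressed down. I pinched it by the rim, set it over the stub, turned it about 36° until the teeth meshed, and pushed it home against the collar.

What the last checks showed:
- **Fully home:** the force stayed at about 7–9 N over the collar's travel, then rose sharply where the head should reach its seat. In the side picture, the head's outline matches the fully-home height and not the unmeshed one.
- **Held and level:** it is pressed down with about 23 N, the opening is still about 63 mm, and the tool is vertical to within 0.01°. I corrected a last 0.3° of tool tilt after that side picture.
- **Not confirmed:** the top picture was too coarse to give the tooth angle, so I found the mesh by turning under light pressure. That the teeth are meshed rests on the drop, the force and the side picture.
- **Other things:** I moved nothing else on purpose, and no unexpected contact force showed in the readings. I did not take a final picture of the other items.

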